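# Hold the front wall on a plaster casting box for clamping

### The arm

A 6-joint arm with a two-finger parallel gripper is mounted at the origin on the work surface. World frame = base frame: x ahead of the robot, y to its left, z up, the work surface at z = 0. Lengths are in m, angles in degrees, forces in N, time in s.
With the tool pointing down it reaches from about 0.25 to 0.725 m from the base axis. Payload 9.7 kg.
Tool frame: the origin (TCP) lies at the very end of the fingers, on their centre line; the grasp point (between the pads) lies 19 mm behind it (bot.grip_depth is the distance from the TCP to the grasp point, in m); z points along the fingers, y is the direction in which the jaws open and shut (so a half turn about z gives the same grasp; the last joint's range is limited). The gripper opens to 85 mm and grips with 20 to 120 N. Pads are 22 mm wide; open, the fingers measure 114 mm over their backs; the gripper's body (76 mm by 85 mm) begins 54 mm behind the grasp point. The pads swing forward as they close: fully open they stand 13 mm farther back than shut.
Start: joints at [65.718, 4.979, 10.078, 95.1, 0, 90], TCP at [0.226, 0.501, 0.231] pointing down, gripper open.
Joint ranges: [-179.16, 179.16], [-48.56, 103.87], [-65.8, 70.77], [-126.05, 130.52], [-82.76, 87.17], [-180, 180]. Speed limits (degrees/s): [127.2, 127.2, 147.25, 180, 180, 180].

### API

Orientations are given as [roll, pitch, yaw] about the fixed x, y, z axes, in that order (R = Rz(yaw) Ry(pitch) Rx(roll)).
In Python, from workcell import telemetry, optics, order, bot gives the robot as it stands. The module is installed in compiled form; this text tells all that it offers.
- The arm moves only by the shell command python3 -m inch 'ROWS' [FORCE]. ROWS is JSON, a list of rows, each a list of 7 numbers: the shift along the tool's x, y, z in m, then the turn, a rotation vector about the tool's x, y, z in rad, then the closure, from 0 (fully open) to 1 (shut). In form: [[tx, ty, tz, rx, ry, rz, grip], ...]. A call has 1 to 12 rows; each row is the pose to reach, as a shift and turn from the pose commanded when the call began, along the tool's axes at that moment; what a row does not reach only later rows make up. A row lasts 1/12 s, in which the tool goes at most 41.7 mm and 7.16 degrees, less where a joint would pass 70% of its speed; a pose out of reach is approached as far as the arm can. A call with a gripper value outside its range is refused whole. The fingers move at their own pace and stop on an object; FORCE is the grip in N (left out, the last holds). Time passes only in rows, so rows that repeat a pose let the fingers close. It gives the time, the measured TCP pose, the force and the opening at its end, in the units of the state.
- telemetry.get_obs(): the state, without advancing time (a new reading comes with each control period).
- optics.camera(name): name is "scene" or "top" or "wrist"; returns (picture, depth): 480x640x3 uint8, red, green, blue; 480x640 float32, m along the optical axis (not along the pixel's ray), 0 where there is no reading.
- optics.camera_info(name): a dict with "camera_matrix" (3x3 intrinsics, pixels), "k1" (the pictures are not rectified: a ray, as slopes to the right and down, at radius r is drawn at 1 + k1 r^2 times it, then the intrinsics apply), "xyz" and "attitude" of the camera in the world; the wrist camera has in their place "mount" (4x4, takes a point from camera to tool coordinates, whose origin is the TCP and whose axes are the flange's). Camera axes: x right, y down, z forward; pixel columns grow to the right and rows downward; lengths in m; the calibration is good to about 2 mm. A picture is of the moment at which its call begins: read the wrist's pose just before it. camera_info takes no time and is no camera call.
- order.job_done(): hands the job in, once; it reports no verdict.
The state is a dict: "time": time; "q": joint angles; "qd": joint speeds; "joint_efforts": joint torques, N m; "ee_pos": TCP position; "tcp_rot": TCP orientation; "wrist_force": force on the tool from outside, world axes, zero at the start; "torque": the same for the moment, N m; "opening": finger opening in m.
Only numpy, scipy, OpenCV 4.12 (cv2) and the standard library are available. Lean on these libraries where they do the work, as an engineer would, in place of code of your own. Each camera call takes 0.05 s, during which the arm holds its last target. There are 200 camera calls.

### The job

I am about to clamp up this plaster casting box: fetch its loose front wall, stand it on the casting board across the open end, centred, smooth face inwards and battens outwards, and ease it (no ramming) against the ends of both side walls. Press it there with a steady push of about 12 newtons for at least two seconds and finish while still pressing, as my third hand: do not let go or back off, I will put the clamps on. Do not touch the clay model in the box, and leave the clamps, bowl and tool jar where they are.

Things in the scene. Friction and masses are not known exactly. Their poses are not given: they have to be found in the camera images.
- casting_board: White, slippery laminate casting board, 285 x 240 x 15 mm, fixed on the bench, turned up to 17 degrees. Origin at bench height under the middle of the box's open end, in the plane of the side walls' ends: x points into the box (away from the robot), y to the left, z up. It reaches x = -80..205 mm, y = -120..120 mm; its top is 15 mm over the bench.
- casting_box: Three-sided casting box of plain 18 mm wood, 80 mm high (top 95 mm over the bench), open above and at the end towards the robot, rigid, fixed on the casting board. Inside 150 mm wide, 152 mm deep. Axes of the casting board, origin 15 mm higher, on its top face. Includes left_wall and right_wall.
- left_wall: Side wall of the box at +y: x = 0..170 mm, y = 75..93 mm, z = 0..80 mm in casting_box's frame, whose origin and axes it shares. Its end face at x = 0 is one of the two that the front wall is pressed against.
- right_wall: Side wall of the box at -y: the mirror image of left_wall, same origin and axes. Its end face at x = 0 is the other one.
- model: Terracotta-coloured clay model of a ribbed seed pod with a pointed top, 73 mm across and 66 mm high, stuck on the casting board inside the box. Origin at the centre of its underside, 98 mm in from the open end; its nearest point is 61 mm in from the open end. Not to be touched.
- front_wall: Loose plain wooden wall, 210 wide (y) x 18 thick x 80 mm high, 0.2 to 0.45 kg, stands on the bench, battens to the robot, turned up to 35 degrees. Origin: foot of its smooth face, mid-width; x out of that face, z up; board x = -18..0 mm. Two full-height battens on the back: x = -38..-18, |y| = 77..105 mm; plain between. In place, its frame is casting_box's (12 mm overhang each side).
- clamp_a: Steel F-clamp with a wooden handle lying flat on the bench, about 340 x 110 x 24 mm. Origin on the bench under the middle of its bar, x along the bar. Leave alone.
- clamp_b: A second F-clamp like clamp_a. Leave alone.
- bowl: Grey plaster-mixing bowl, 136 mm across, 80 mm high. Origin at the centre of its underside. Leave alone.
- tool_jar: White jar, 86 mm across and 110 mm high, with modelling tools sticking out to 190 mm height. Origin at the centre of its underside. Leave alone.
Not all that is in view belongs to the job. Of the things like the front_wall, leave any that is blue, purple or red; of the rest the larger one is meant.

How it is judged:
By the outcome, as a careful person would: the job done as asked, in the order asked, and still so for the second after the job is handed in, while the arm keeps its last pose, push and grip.
It also fails if it takes over 53 s, if anything falls off the work surface, if the arm or the gripper's body presses on something with over 40 N, if the wrist force passes 120 N, or if a joint passes its speed limit or range.

## Working session

There is one attempt and no reset: what is moved stays moved. The work goes in short steps, Python scripts to look and compute and a shell command to move; the robot and the scene stay as the last step left them, time stands still between calls to the robot, and variables do not carry over. Pictures are saved under pics/ and viewed, about 8 in all and at most 12, crops included, and the job is handed in when it is done.

```bash
mkdir -p pics; cat > h.py <<'E'
import numpy as np, cv2
from scipy.spatial.transform import Rotation as R
from workcell import telemetry, optics, order, bot
def pose():
    o=telemetry.get_obs(); T=np.eye(4); T[:3,:3]=R.from_euler('xyz',o['tcp_rot'],degrees=True).as_matrix(); T[:3,3]=o['ee_pos']; return T,o
def cam(name):
    T,o=pose(); im,d=optics.camera(name); i=optics.camera_info(name)
    if name=='wrist': C=T@np.array(i['mount'])
    else:
        C=np.eye(4); C[:3,3]=i['xyz']; C[:3,:3]=R.from_euler('xyz',i['attitude'],degrees=True).as_matrix()
    return im,d,C,np.array(i['camera_matrix']),i['k1']
def rays(uv,K,k1):
    uv=np.asarray(uv,float).reshape(-1,1,2)
    return cv2.undistortPoints(uv,K,np.array([k1,0,0,0.]),None,None)[:,0]
def onplane(uv,C,K,k1,z):
    n=rays(uv,K,k1); d=np.c_[n,np.ones(len(n))]@C[:3,:3].T; t=(z-C[2,3])/d[:,2]; return C[:3,3]+d*t[:,None]
def cloud(d,C,K,k1):
    v,u=np.mgrid[:480,:640]; n=rays(np.c_[u.ravel(),v.ravel()],K,k1)
    P=np.c_[n,np.ones(len(n))]*d.reshape(-1,1); return (P@C[:3,:3].T+C[:3,3]).reshape(480,640,3)
E
python3 - <<'E'
from h import *
o=pose()[1];print(o)
for n in ['scene','top']:
    im,d,C,K,k=cam(n); cv2.imwrite(f'pics/{n}0.png',im[...,::-1]); np.savez(f'{n}0.npz',im=im,d=d,C=C,K=K,k=k); print(n,C.round(3).tolist(),K.tolist(),k)
print(optics.camera_info('wrist'))
E
```

```text
{'time': 0.0, 'q': array([ 6.57208812e+01,  5.01189235e+00,  1.00349850e+01,  9.51006594e+01,
       -1.84334193e-04,  9.00002912e+01]), 'qd': array([-0.04360109, -0.0560802 ,  0.01116218, -0.0089607 , -0.04705145,
        0.0438777 ]), 'joint_efforts': array([ 2.48256540e-03, -5.20385563e+01,  4.64808798e+01,  1.60274404e-02,
        1.62585047e-04,  3.78372150e-06]), 'ee_pos': array([0.22605503, 0.50114106, 0.23058023]), 'tcp_rot': array([-1.79922433e+02,  1.84728232e-04,  1.55720590e+02]), 'wrist_force': array([0.0094263 , 0.62832069, 1.28969204]), 'torque': array([-0.03549511, -0.01669345,  0.01391399]), 'opening': 0.08560097765410787}
scene [[-0.532, 0.662, -0.528, 1.405], [0.847, 0.421, -0.324, 0.49], [0.008, -0.62, -0.785, 1.321], [0.0, 0.0, 0.0, 1.0]] [[612.616655257678, 0.0, 319.85065318208484], [0.0, 612.616655257678, 255.4533713145577], [0.0, 0.0, 1.0]] -0.13642840822673855
top [[0.02, -0.987, 0.162, 0.245], [-1.0, -0.018, 0.012, -0.047], [-0.008, -0.163, -0.987, 1.685], [0.0, 0.0, 0.0, 1.0]] [[540.4242235431662, 0.0, 329.00759490851135], [0.0, 540.4242235431662, 236.46344298363564], [0.0, 0.0, 1.0]] -0.014508127108003269
{'camera_matrix': array([[355.04457478,   0.        , 315.90502351],
       [  0.        , 355.04457478, 234.46006196],
       [  0.        ,   0.        ,   1.        ]]), 'k1': -0.014335366662318856, 'mount': array([[-9.90939703e-04, -9.46087152e-01, -3.23910664e-01,
         8.48055179e-02],
       [ 9.99999500e-01, -9.81885782e-04, -1.91378952e-04,
        -3.42287008e-04],
       [-1.36982108e-04, -3.23910692e-01,  9.46087652e-01,
        -1.43651143e-01],
       [ 0.00000000e+00,  0.00000000e+00,  0.00000000e+00,
         1.00000000e+00]])}
```

View pics/top0.png

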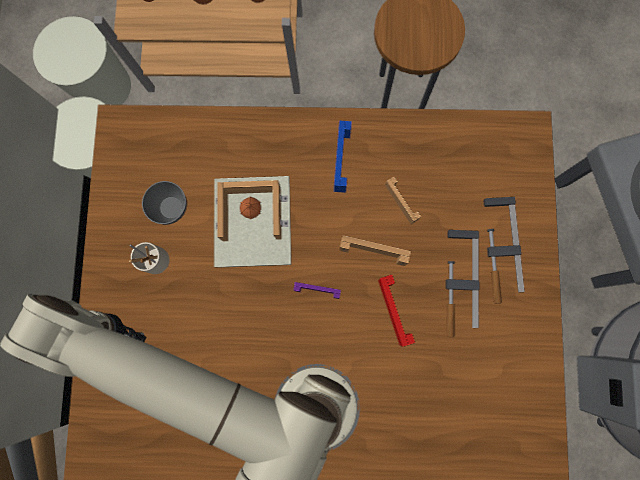

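View pics/scene0.png

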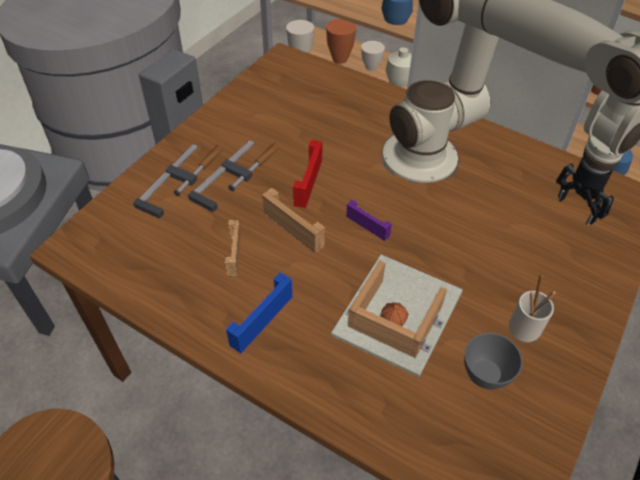

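The top view shows the box at about (250,210) and its open end, facing the robot, at (250,240). The larger plain wall is at (375,250). The small decoy is at (403,200), with other decoys in blue, red and purple, and the clamps are at right.

```bash
python3 - <<'E'
from h import *
for n in ['top','scene']:
    z=np.load(n+'0.npz'); im,d,C,K,k=z['im'],z['d'],z['C'],z['K'],float(z['k'])
    P=cloud(d,C,K,k); hsv=cv2.cvtColor(im,cv2.COLOR_RGB2HSV)
    tabz=np.median(P[(abs(P[...,2])<.01)][:,2]); print(n,'table z',tabz)
    for name,c,r,zl,zh in [('wall',(0.43,-0.15),.16,.06,.10),('box',(.5,.19),.16,.075,.115),('board',(.5,.19),.25,.008,.025)]:
        m=(d>0)&(P[...,2]>zl)&(P[...,2]<zh)&(np.hypot(P[...,0]-c[0],P[...,1]-c[1])<r)
        if name=='board': m&=(hsv[...,1]<60)
        else: m&=(hsv[...,1]>50)
        m=m.astype(np.uint8); nl,L,st,_=cv2.connectedComponentsWithStats(m)
        i=1+np.argmax(st[1:,4]); q=P[L==i]; rect=cv2.minAreaRect((q[:,:2]*1000).astype(np.float32))
        print(name,len(q),'z med',np.median(q[:,2]).round(4),rect, cv2.boxPoints(rect).round(0).tolist())
        if name!='board': 
            np.save(f'{n}_{name}.npy',q)
im=np.load('top0.npz')['im']
cr=[cv2.resize(im[165:275,205:305],None,fx=4,fy=4,interpolation=2),cv2.resize(im[225:275,330:420],None,fx=4,fy=4,interpolation=2)]
c=np.zeros((440,760,3),np.uint8); c[:,:400]=cr[0]; c[:200,400:]=cr[1]; cv2.imwrite('pics/c1.png',c[...,::-1])
E
```

```text
top table z -0.00034106400767930367
wall 601 z med 0.0789 ((474.9676208496094, -166.52481079101562), (206.7572021484375, 40.134056091308594), 77.51092529296875) [[433.0, -263.0], [472.0, -272.0], [517.0, -70.0], [478.0, -61.0]]
box 303 z med 0.0939 ((579.48828125, 132.4054718017578), (142.7781524658203, 18.609167098999023), 2.623419761657715) [[508.0, 138.0], [509.0, 120.0], [651.0, 126.0], [650.0, 145.0]]
board 4333 z med 0.0147 ((566.9544067382812, 217.11737060546875), (285.8942565917969, 240.51400756835938), 3.116762638092041) [[418.0, 329.0], [431.0, 89.0], [716.0, 105.0], [703.0, 345.0]]
scene table z 0.0012942893525998977
wall 814 z med 0.0794 ((478.7136535644531, -171.369873046875), (219.82046508789062, 44.189048767089844), 77.66661071777344) [[434.0, -274.0], [477.0, -283.0], [524.0, -69.0], [481.0, -59.0]]
box 427 z med 0.095 ((581.33251953125, 130.88714599609375), (140.8876495361328, 20.02065086364746), 2.8385846614837646) [[510.0, 137.0], [511.0, 117.0], [652.0, 124.0], [651.0, 144.0]]
board 5318 z med 0.0159 ((568.7184448242188, 213.82379150390625), (292.1130065917969, 240.9412841796875), 3.0545711517333984) [[416.0, 326.0], [429.0, 86.0], [721.0, 101.0], [708.0, 342.0]]
```

View pics/c1.png

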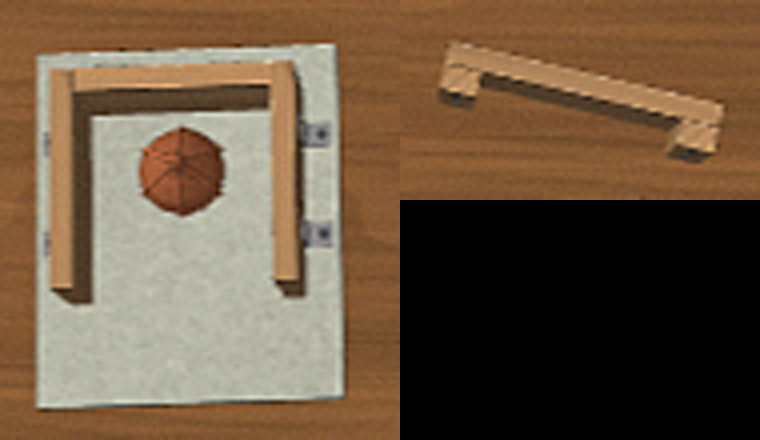

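```bash
cat >> h.py <<'E'
def delta(xyz,yaw):
    T,o=pose(); Rt=R.from_euler('xyz',[180,0,yaw],degrees=True).as_matrix()
    print('t',o['time'],'pos',o['ee_pos'].round(4),'rot',o['tcp_rot'].round(2),'F',o['wrist_force'].round(2),'q',o['q'].round(1))
    print('row',(T[:3,:3].T@(np.array(xyz)-T[:3,3])).round(4).tolist(), R.from_matrix(T[:3,:3].T@Rt).as_rotvec().round(4).tolist())
E
python3 -c "
from h import *
delta([.486,-.171,.20],77.5)"
```

```text
t 0.1 pos [0.2261 0.5012 0.2306] rot [-179.93   -0.    155.72] F [ 0.27 -0.62  0.1 ] q [65.7  5.  10.  95.1  0.  90. ]
row [-0.5133, -0.5058, 0.0312] [-0.001, 0.0008, 1.3652]
```

```bash
python3 -m inch '[[-0.513,-0.506,0.031,0,0,1.365,0],[-0.513,-0.506,0.031,0,0,1.365,0],[-0.513,-0.506,0.031,0,0,1.365,0],[-0.513,-0.506,0.031,0,0,1.365,0],[-0.513,-0.506,0.031,0,0,1.365,0],[-0.513,-0.506,0.031,0,0,1.365,0],[-0.513,-0.506,0.031,0,0,1.365,0],[-0.513,-0.506,0.031,0,0,1.365,0],[-0.513,-0.506,0.031,0,0,1.365,0],[-0.513,-0.506,0.031,0,0,1.365,0],[-0.513,-0.506,0.031,0,0,1.365,0],[-0.513,-0.506,0.031,0,0,1.365,0]]'; python3 -c "
from h import *
delta([.486,-.171,.20],77.5)"
```

```text
time: 1.1
ee_pos: [0.4062, 0.0332, 0.2097]
tcp_rot: [180.0, -0.0, 77.1]
wrist_force: [1.4, 1.6, 1.5]
opening: 0.0852
t 1.1 pos [0.4062 0.0332 0.2097] rot [ 1.7998e+02 -1.0000e-02  7.7090e+01] F [1.41 1.58 1.52] q [  4.7 -14.8 -10.8  94.1   0.  107.6]
row [-0.1812, 0.1235, 0.0097] [0.0004, -0.0001, -0.0072]
```

```bash
python3 -m inch '[[-0.165,0.113,0.01,0,0,0,0],[-0.165,0.113,0.01,0,0,0,0],[-0.165,0.113,0.01,0,0,0,0],[-0.165,0.113,0.01,0,0,0,0],[-0.165,0.113,0.01,0,0,0,0],[-0.165,0.113,0.01,0,0,0,0],[-0.165,0.113,0.01,0,0,0,0],[-0.165,0.113,0.01,0,0,0,0],[-0.165,0.113,0.01,0,0,0,0],[-0.165,0.113,0.01,0,0,0,0]]'; python3 - <<'E'
from h import *
delta([.486,-.171,.20],77.5)
im,d,C,K,k=cam('wrist'); cv2.imwrite('pics/w1.png',im[...,::-1]); P=cloud(d,C,K,k)
hsv=cv2.cvtColor(im,cv2.COLOR_RGB2HSV)
m=((d>0)&(P[...,2]>.07)&(P[...,2]<.09)&(np.hypot(P[...,0]-.475,P[...,1]+.168)<.16)).astype(np.uint8)
nl,L,st,_=cv2.connectedComponentsWithStats(m); i=1+np.argmax(st[1:,4]); q=P[L==i]
print(len(q),np.median(q[:,2]),cv2.minAreaRect((q[:,:2]*1000).astype(np.float32)))
np.savez('w1.npz',im=im,d=d,C=C,K=K,k=k)
E
```

```text
time: 1.93
ee_pos: [0.4806, -0.1492, 0.2002]
tcp_rot: [180.0, -0.0, 77.6]
wrist_force: [-0.1, 0.1, -0.5]
opening: 0.0855
t 1.9333 pos [ 0.4806 -0.1492  0.2002] rot [179.97  -0.    77.59] F [-0.12  0.11 -0.52] q [-17.2  -2.   -0.5  91.5   0.   85.2]
row [-0.0201, 0.0099, 0.0002] [0.0005, -0.0001, 0.0016]
7652 0.08105947551036621 ((472.3390197753906, -167.53094482421875), (210.5244140625, 38.05405807495117), 77.47413635253906)
```

View pics/w1.png

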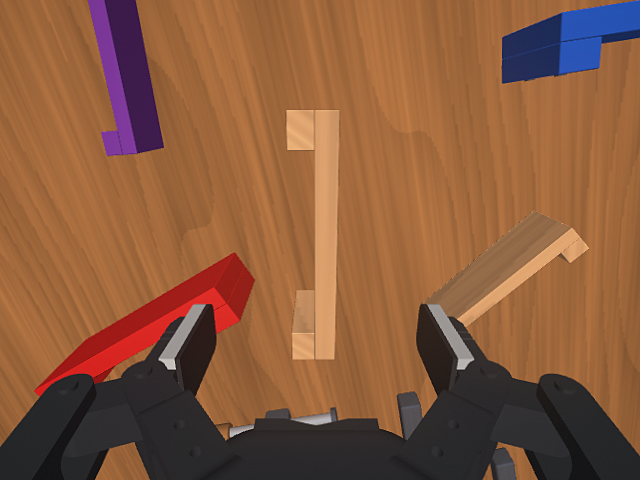

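Close-up: the wall runs from (325,110) to (325,360), battens on the robot side, fingers clear on both sides. It measures 210.5 x 38 mm with its top at 81 mm, matching the given sizes. I'll descend on its mid-thickness.

```bash
python3 -c "
from h import *
delta([.482,-.170,.035],77.5)"; python3 -m inch '[[-0.0205,0.006,0,0,0,0,0.35],[-0.0205,0.006,0,0,0,0,0.35],[-0.0205,0.006,0,0,0,0,0.35],[-0.0205,0.006,0.03,0,0,0,0.35],[-0.0205,0.006,0.06,0,0,0,0.35],[-0.0205,0.006,0.08,0,0,0,0.35],[-0.0205,0.006,0.08,0,0,0,0.35],[-0.0205,0.006,0.08,0,0,0,0.35],[-0.0205,0.006,0.08,0,0,0,0.35]]'; python3 -c "
from h import *
delta([.482,-.170,.035],77.5)"
```

```text
t 1.9833 pos [ 0.4807 -0.1492  0.2002] rot [179.96  -0.    77.59] F [0.6  0.43 0.48] q [-17.3  -2.   -0.5  91.5   0.   85.2]
row [-0.02, 0.0057, 0.1652] [0.0007, -0.0, 0.0016]
time: 2.73
ee_pos: [0.4827, -0.1712, 0.1215]
tcp_rot: [179.9, 0.0, 77.5]
wrist_force: [0.2, 0.2, 0.6]
opening: 0.0557
t 2.7333 pos [ 0.4827 -0.1712  0.1215] rot [1.799e+02 1.000e-02 7.754e+01] F [0.17 0.18 0.57] q [-19.5  -1.1  -8.3  82.7   0.   82.9]
row [0.0011, -0.0011, 0.0865] [0.0017, 0.0001, 0.0007]
```

```bash
python3 -m inch '[[0.001,-0.001,0.02,0,0,0,0.35],[0.001,-0.001,0.045,0,0,0,0.35],[0.001,-0.001,0.07,0,0,0,0.35],[0.001,-0.001,0.082,0,0,0,0.35],[0.001,-0.001,0.086,0,0,0,0.35],[0.001,-0.001,0.086,0,0,0,0.35],[0.001,-0.001,0.086,0,0,0,0.35],[0.001,-0.001,0.086,0,0,0,0.35]]' 
python3 -m inch '[[0,0,0,0,0,0,0.6],[0,0,0,0,0,0,0.65],[0,0,0,0,0,0,0.7],[0,0,0,0,0,0,0.75],[0,0,0,0,0,0,0.8],[0,0,0,0,0,0,0.85],[0,0,0,0,0,0,0.9],[0,0,0,0,0,0,1],[0,0,0,0,0,0,1],[0,0,0,0,0,0,1],[0,0,0,0,0,0,1],[0,0,0,0,0,0,1]]' 60;  python3 -c "
from h import *
delta([.482,-.170,.035],77.5)"
```

```text
time: 3.4
ee_pos: [0.4824, -0.1707, 0.0356]
tcp_rot: [179.9, 0.0, 77.5]
wrist_force: [-0.2, -0.2, 0.4]
opening: 0.0552
time: 4.4
ee_pos: [0.4819, -0.1705, 0.0344]
tcp_rot: [179.9, 0.0, 77.5]
wrist_force: [2.6, -0.7, 5.1]
opening: 0.0176
t 4.4 pos [ 0.4819 -0.1705  0.0344] rot [1.7992e+02 1.0000e-02 7.7510e+01] F [ 2.61 -0.65  5.13] q [-19.5   0.5 -16.4  73.    0.   83. ]
row [0.0005, -0.0001, -0.0006] [0.0014, 0.0001, 0.0002]
```

```bash
python3 -m inch '[[0,0,-0.01,0,0,0,1],[0,0,-0.03,0,0,0,1],[0,0,-0.06,0,0,0,1],[0,0,-0.09,0,0,0,1],[0,0,-0.11,0,0,0,1],[0,0,-0.11,0,0,0,1],[0,0,-0.11,0,0,0,1],[0,0,-0.11,0,0,0,1],[0,0,-0.11,0,0,0,1]]';  python3 -c "
from h import *
delta([.4656,.2108,.145],93)"
```

```text
time: 5.15
ee_pos: [0.4804, -0.17, 0.1418]
tcp_rot: [-179.8, -0.0, 77.5]
wrist_force: [-0.2, 0.1, -3.9]
opening: 0.0174
t 5.15 pos [ 0.4804 -0.17    0.1418] rot [-1.798e+02 -2.000e-02  7.751e+01] F [-0.16  0.1  -3.91] q [-19.5  -1.2  -6.2  85.2  -0.   83. ]
row [0.3686, -0.0968, -0.0028] [-0.0033, -0.0009, -0.2704]
```

```bash
python3 -m inch '[[0.015,-0.004,-0.003,0,0,-0.01,1],[0.038,-0.010,-0.003,0,0,-0.03,1],[0.067,-0.018,-0.003,0,0,-0.05,1],[0.10,-0.026,-0.003,0,0,-0.07,1],[0.135,-0.035,-0.003,0,0,-0.1,1],[0.17,-0.045,-0.003,0,0,-0.125,1],[0.205,-0.054,-0.003,0,0,-0.15,1],[0.24,-0.063,-0.003,0,0,-0.175,1],[0.275,-0.072,-0.003,0,0,-0.2,1],[0.305,-0.08,-0.003,0,0,-0.225,1],[0.33,-0.087,-0.003,0,0,-0.245,1],[0.35,-0.092,-0.003,0,0,-0.26,1]]'; python3 -m inch '[[0.012,-0.003,0,0,0,-0.007,1],[0.018,-0.005,0,0,0,-0.011,1],[0.018,-0.005,0,0,0,-0.011,1],[0.018,-0.005,0,0,0,-0.011,1],[0.018,-0.005,0,0,0,-0.011,1],[0.018,-0.005,0,0,0,-0.011,1]]';  python3 - <<'E'
from h import *
delta([.4656,.2108,.145],93)
for n in ['wrist','top']:
    im,d,C,K,k=cam(n); cv2.imwrite(f'pics/{n}2.png',im[...,::-1]);np.savez(f'{n}2.npz',im=im,d=d,C=C,K=K,k=k)
    P=cloud(d,C,K,k)
    t,o=pose()
    hsv=cv2.cvtColor(im,cv2.COLOR_RGB2HSV)
    B=np.linalg.inv(np.block([[R.from_euler('z',3,degrees=True).as_matrix(),np.array([[.5045],[.2128],[0]])],[np.zeros((1,3)),1]]))
    Q=P@B[:3,:3].T+B[:3,3]
    for name,zl,zh,x0,x1,y0,y1 in [('wall',.16,.21,-.12,.05,-.13,.13),('R',.085,.105,-.03,.18,-.12,-.05),('L',.085,.105,-.03,.18,.05,.12),('boxall',.085,.105,-.03,.2,-.12,.12)]:
        m=(d>0)&(Q[...,2]>zl)&(Q[...,2]<zh)&(Q[...,0]>x0)&(Q[...,0]<x1)&(Q[...,1]>y0)&(Q[...,1]<y1)&(hsv[...,1]>50)
        m=m.astype(np.uint8); nl,L,st,_=cv2.connectedComponentsWithStats(m)
        if nl<2: print(n,name,'none'); continue
        q=Q[L==1+np.argmax(st[1:,4])]
        r=cv2.minAreaRect((q[:,:2]*1000).astype(np.float32)); print(n,name,len(q),np.median(q[:,2]).round(4),np.round(r[0],1),np.round(r[1],1),round(r[2],2))
E
```

```text
time: 6.15
ee_pos: [0.4661, 0.1931, 0.1452]
tcp_rot: [-179.9, 0.0, 92.5]
wrist_force: [0.5, -0.2, -3.8]
opening: 0.0173
time: 6.65
ee_pos: [0.4617, 0.2081, 0.1468]
tcp_rot: [180.0, 0.0, 92.9]
wrist_force: [0.8, -0.0, -1.9]
opening: 0.0173
t 6.65 pos [0.4617 0.2081 0.1468] rot [1.7999e+02 1.0000e-02 9.2950e+01] F [ 0.8  -0.04 -1.92] q [ 24.3  -1.9  -6.2  85.6  -0.  111.3]
row [0.0025, 0.004, 0.0018] [0.0001, 0.0001, -0.0009]
wrist wall 36438 0.1935 [-49.5  40.9] [ 41.2 130. ] 4.88
wrist R 6261 0.0959 [105.8 -72.2] [125.8  42.9] 0.97
wrist L 8876 0.0961 [62.6 84.9] [ 17.9 129.9] 89.9
wrist boxall 8876 0.0961 [62.6 84.9] [ 17.9 129.9] 89.9
top wall 299 0.1912 [-52.2 -67.7] [39.8 80.1] 0.63
top R 398 0.0942 [ 85.6 -75.6] [172.1  40.5] 2.52
top L 77 0.094 [159.9  71.1] [18.7 40.9] 0.18
top boxall 687 0.094 [86.4 -0.9] [186.1 170.8] 89.51
```

View pics/wrist2.png

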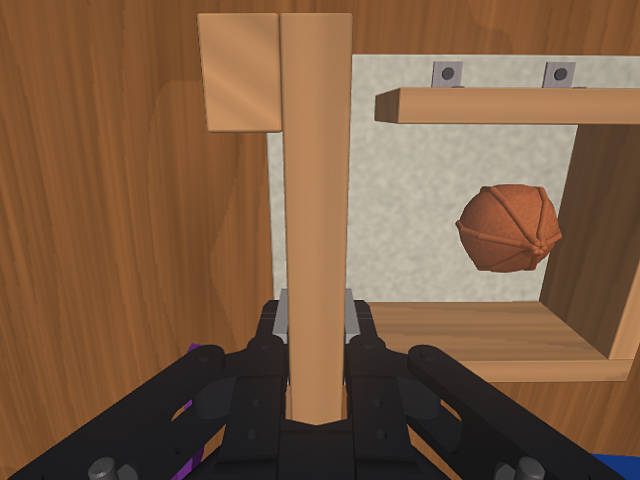

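The wall is held over the board in front of the open end. Its battens are on the robot side and its smooth face, the right edge near (350,150), is towards the box. Next I'll refine edge lines in the same camera.

```bash
cat > edges.py <<'E'
from h import *
def boxQ(P):
    Rb=R.from_euler('z',3,degrees=True).as_matrix(); return (P-[.5045,.2128,0])@Rb
def line(a,b,f,n=12,lo=.08,hi=.92):
    e=np.linspace(np.quantile(a,lo),np.quantile(a,hi),n+1); X=[];Y=[]
    for i in range(n):
        s=(a>=e[i])&(a<e[i+1])
        if s.sum()>3: X.append((e[i]+e[i+1])/2); Y.append(np.quantile(b[s],f))
    p=np.polyfit(X,Y,1); r=np.array(Y)-np.polyval(p,X); k=abs(r)<=2*np.std(r)+1e-9; p=np.polyfit(np.array(X)[k],np.array(Y)[k],1)
    return round(np.degrees(p[0]),2), round(1000*np.polyval(p,np.mean(X)),1), round(1000*np.mean(X)), round(1000*np.std(r),1)
def sel(Q,d,zc,x0,x1,y0,y1,t=.005):
    m=((d>0)&(abs(Q[...,2]-zc)<t)&(Q[...,0]>x0)&(Q[...,0]<x1)&(Q[...,1]>y0)&(Q[...,1]<y1)).astype(np.uint8)
    nl,L,st,_=cv2.connectedComponentsWithStats(m); return Q[L==1+np.argmax(st[1:,4])]
def report(n,f,zw,ywl):
    z=np.load(f); d=z['d']; Q=boxQ(cloud(d,z['C'],z['K'],float(z['k'])))
    w=sel(Q,d,zw,-.12,.03,*ywl); print(n,'wall z',np.median(w[:,2]).round(4),'face x(slope deg,mm,at y)',line(w[:,1],w[:,0],.98),'end y max',line(w[:,0],w[:,1],.98),'min',line(w[:,0],w[:,1],.02))
    for nm,a in [('L',(-.03,.14,.06,.11)),('R',(-.03,.14,-.11,-.06))]:
        try:
            q=sel(Q,d,.0955,*a); print(n,nm,len(q),'z',np.median(q[:,2]).round(4),'end x',line(q[:,1],q[:,0],.02),'ymax',line(q[:,0],q[:,1],.98),'ymin',line(q[:,0],q[:,1],.02))
        except Exception as e: print(n,nm,e)
E
python3 - <<'E'
from edges import *
report('wrist','wrist2.npz',.1935,(.03,.13))
report('top','top2.npz',.192,(-.13,.13))
E
```

```text
wrist wall z 0.1935 face x(slope deg,mm,at y) (np.float64(-0.43), np.float64(-36.1), 72, np.float64(0.1)) end y max (np.float64(-1.85), np.float64(103.3), -53, np.float64(0.2)) min (np.float64(-123.82), np.float64(51.2), -53, np.float64(10.8))
wrist L 8837 z 0.0961 end x (np.float64(-1.6), np.float64(-0.3), 85, np.float64(0.5)) ymax (np.float64(-0.01), np.float64(93.5), 61, np.float64(0.1)) ymin (np.float64(-0.22), np.float64(76.2), 61, np.float64(0.1))
wrist R 3293 z 0.0961 end x (np.float64(-74.18), np.float64(61.3), -82, np.float64(0.6)) ymax (np.float64(-0.52), np.float64(-73.4), 98, np.float64(0.1)) ymin (np.float64(-0.54), np.float64(-91.6), 98, np.float64(1.1))
top wall z 0.1919 face x(slope deg,mm,at y) (np.float64(-1.62), np.float64(-34.7), -70, np.float64(1.7)) end y max (np.float64(142.48), np.float64(-52.6), -51, np.float64(12.3)) min (np.float64(3.78), np.float64(-105.1), -51, np.float64(1.5))
top L attempt to get argmax of an empty sequence
top R 227 z 0.095 end x (np.float64(-34.52), np.float64(20.6), -84, np.float64(28.8)) ymax (np.float64(1.24), np.float64(-76.5), 70, np.float64(0.8)) ymin (np.float64(0.63), np.float64(-92.5), 70, np.float64(0.6))
```

```bash
python3 -m inch '[[0.0025,0.005,0.01,0,0,0.005,1],[0.0025,0.01,0.03,0,0,0.01,1],[0.0025,0.01,0.05,0,0,0.01,1],[0.0025,0.01,0.07,0,0,0.01,1],[0.0025,0.01,0.082,0,0,0.01,1],[0.0025,0.01,0.088,0,0,0.01,1],[0.0025,0.01,0.09,0,0,0.01,1],[0.0025,0.01,0.09,0,0,0.01,1],[0.0025,0.01,0.09,0,0,0.01,1],[0.0025,0.01,0.09,0,0,0.01,1],[0.0025,0.01,0.09,0,0,0.01,1]]';  python3 - <<'E'
from edges import *
delta([.4656,.2108,.0485],92.5)
for n in ['wrist','top']:
    im,d,C,K,k=cam(n); cv2.imwrite(f'pics/{n}3.png',im[...,::-1]);np.savez(f'{n}3.npz',im=im,d=d,C=C,K=K,k=k)
report('wrist','wrist3.npz',.1,(.03,.13))
report('top','top3.npz',.1,(-.13,.13))
E
```

```text
time: 7.67
ee_pos: [0.4719, 0.2123, 0.0578]
tcp_rot: [179.9, -0.0, 92.5]
wrist_force: [0.5, 0.4, -2.2]
opening: 0.0175
t 7.6667 pos [0.4719 0.2123 0.0578] rot [ 1.7992e+02 -3.0000e-02  9.2470e+01] F [ 0.52  0.39 -2.25] q [ 24.2   0.7 -13.6  75.6   0.  111.8]
row [-0.0013, -0.0064, 0.0093] [0.0015, -0.0006, -0.0006]
wrist wall z 0.1043 face x(slope deg,mm,at y) (np.float64(0.27), np.float64(-25.2), 74, np.float64(0.1)) end y max (np.float64(-2.42), np.float64(107.1), -42, np.float64(0.2)) min (np.float64(-133.56), np.float64(52.7), -42, np.float64(12.0))
wrist L 14396 z 0.0961 end x (np.float64(0.54), np.float64(-1.8), 85, np.float64(0.0)) ymax (np.float64(0.1), np.float64(93.6), 27, np.float64(0.1)) ymin (np.float64(-0.21), np.float64(76.5), 27, np.float64(0.1))
wrist R attempt to get argmax of an empty sequence
top wall z 0.1013 face x(slope deg,mm,at y) (np.float64(1.65), np.float64(-25.9), -66, np.float64(1.6)) end y max (np.float64(140.63), np.float64(-53.8), -40, np.float64(10.5)) min (np.float64(4.65), np.float64(-99.1), -40, np.float64(3.8))
top L 35 z 0.0952 end x (np.float64(-8.61), np.float64(119.1), 86, np.float64(2.0)) ymax (np.float64(-1.22), np.float64(90.6), 128, np.float64(0.1)) ymin (np.float64(-8.9), np.float64(77.0), 128, np.float64(0.6))
top R 229 z 0.0948 end x (np.float64(5.12), np.float64(15.9), -84, np.float64(22.6)) ymax (np.float64(1.26), np.float64(-76.3), 70, np.float64(0.7)) ymin (np.float64(1.2), np.float64(-92.3), 70, np.float64(0.7))
```

View pics/wrist3.png

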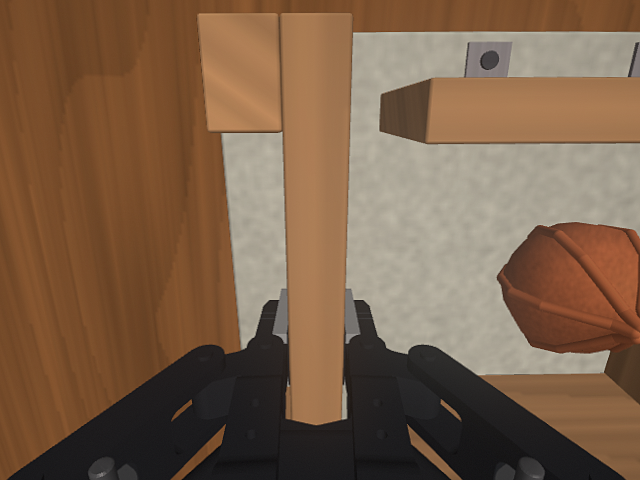

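```bash
python3 -m inch '[[-0.0013,0,0.003,0,0,-0.003,1],[-0.0013,0,0.006,0,0,-0.003,1],[-0.0013,0,0.007,0,0,-0.003,1],[-0.0013,0,0.007,0,0,-0.003,1],[-0.0013,0,0.007,0,0,-0.003,1],[-0.0013,0,0.007,0,0,-0.003,1]]'; python3 -m inch '[[0,0,0.0005,0,0,0,1],[0,0,0.001,0,0,0,1],[0,0,0.001,0,0,0,1],[0,0,0.001,0,0,0,1],[0,0,0.001,0,0,0,1]]'; python3 -m inch '[[0,0,0.0005,0,0,0,1],[0,0,0.0005,0,0,0,1],[0,0,0.0005,0,0,0,1],[0,0,0.0005,0,0,0,1]]'
```

```text
time: 8.27
ee_pos: [0.4714, 0.2108, 0.0497]
tcp_rot: [-180.0, 0.0, 92.6]
wrist_force: [0.0, 0.2, -3.3]
opening: 0.0173
time: 8.68
ee_pos: [0.4715, 0.2108, 0.0493]
tcp_rot: [180.0, -0.0, 92.6]
wrist_force: [-2.9, -0.8, 5.6]
opening: 0.0171
time: 9.02
ee_pos: [0.4716, 0.2108, 0.0493]
tcp_rot: [180.0, -0.0, 92.6]
wrist_force: [-4.1, -1.2, 10.0]
opening: 0.0171
```

```bash
python3 -m inch '[[0,0,-0.001,0,0,0,1],[0,0.001,-0.0011,0,0,0,1],[0,0.003,-0.0011,0,0,0,1],[0,0.006,-0.0011,0,0,0,1],[0,0.009,-0.0011,0,0,0,1],[0,0.012,-0.0011,0,0,0,1],[0,0.014,-0.0011,0,0,0,1],[0,0.015,-0.0011,0,0,0,1],[0,0.015,-0.0011,0,0,0,1],[0,0.015,-0.0011,0,0,0,1],[0,0.015,-0.0011,0,0,0,1]]'; python3 - <<'E'
from edges import *
delta([.4656,.2108,.0485],92.5)
im,d,C,K,k=cam('wrist');np.savez('wrist4.npz',im=im,d=d,C=C,K=K,k=k)
report('wrist','wrist4.npz',.0965,(.03,.13))
E
```

```text
time: 9.93
ee_pos: [0.4867, 0.2115, 0.0493]
tcp_rot: [180.0, 0.0, 92.6]
wrist_force: [1.6, -0.2, -0.6]
opening: 0.0171
t 9.9333 pos [0.4867 0.2115 0.0493] rot [179.97   0.    92.63] F [ 1.64 -0.24 -0.58] q [ 23.5   2.8 -12.4  74.8  -0.  110.9]
row [0.0003, -0.0211, 0.0008] [0.0006, 0.0001, 0.0023]
wrist wall z 0.096 face x(slope deg,mm,at y) (np.float64(-0.13), np.float64(-10.6), 73, np.float64(0.1)) end y max (np.float64(-2.21), np.float64(105.5), -27, np.float64(0.1)) min (np.float64(-130.56), np.float64(52.0), -27, np.float64(11.6))
wrist L 19017 z 0.0961 end x (np.float64(-0.41), np.float64(-1.5), 85, np.float64(0.1)) ymax (np.float64(-0.01), np.float64(93.6), 31, np.float64(0.0)) ymin (np.float64(-0.19), np.float64(76.5), 31, np.float64(0.0))
wrist R attempt to get argmax of an empty sequence
```

```bash
python3 -m inch '[[0,0.001,0,0,0,0,1],[0,0.0025,0,0,0,0,1],[0,0.004,0,0,0,0,1],[0,0.0055,0,0,0,0,1],[0,0.0065,0,0,0,0,1],[0,0.007,0,0,0,0,1],[0,0.007,0,0,0,0,1],[0,0.007,0,0,0,0,1]]'; python3 -m inch '[[0,0.0002,0,0,0,0,1],[0,0.0004,0,0,0,0,1],[0,0.0006,0,0,0,0,1],[0,0.0008,0,0,0,0,1],[0,0.001,0,0,0,0,1],[0,0.0012,0,0,0,0,1],[0,0.0012,0,0,0,0,1]]'
```

```text
time: 10.65
ee_pos: [0.4936, 0.2118, 0.0494]
tcp_rot: [180.0, 0.0, 92.6]
wrist_force: [-0.4, -0.3, -1.1]
opening: 0.0172
time: 11.23
ee_pos: [0.4946, 0.2118, 0.0494]
tcp_rot: [-180.0, 0.0, 92.6]
wrist_force: [-1.8, 0.4, -0.3]
opening: 0.0171
```

```bash
python3 -m inch '[[0,0.0002,0,0,0,0,1],[0,0.0004,0,0,0,0,1],[0,0.0004,0,0,0,0,1],[0,0.0004,0,0,0,0,1]]'
```

```text
time: 11.57
ee_pos: [0.4947, 0.2118, 0.0494]
tcp_rot: [-180.0, 0.0, 92.6]
wrist_force: [-5.0, -1.1, 0.6]
opening: 0.0172
```

```bash
python3 -m inch '[[0,0.0002,0,0,0,0,1],[0,0.0004,0,0,0,0,1],[0,0.0006,0,0,0,0,1],[0,0.0008,0,0,0,0,1],[0,0.0008,0,0,0,0,1],[0,0.0008,0,0,0,0,1]]'; python3 - <<'E'
from edges import *
for i in range(4):
    o=telemetry.get_obs(); print(o['wrist_force'].round(2),o['torque'].round(2),o['ee_pos'].round(4),o['tcp_rot'].round(2))
    im,d,C,K,k=cam(['wrist','top','scene','scene'][i]);n='wts_'[i]; np.savez(f'5{n}.npz',im=im,d=d,C=C,K=K,k=k)
    if n=='s': cv2.imwrite('pics/s5.png',cv2.resize(im[230:390,300:500],None,fx=4,fy=3.75)[...,::-1])
    if n=='w': cv2.imwrite('pics/w5.png',im[...,::-1])
report('wrist','5w.npz',.096,(.03,.13))
E
```

```text
time: 12.07
ee_pos: [0.4951, 0.2118, 0.0494]
tcp_rot: [-179.9, 0.0, 92.7]
wrist_force: [-8.9, -1.9, 3.4]
opening: 0.0172
[-8.93 -1.94  3.4 ] [-0.21  1.4   0.51] [0.4951 0.2118 0.0494] [-1.7991e+02  1.0000e-02  9.2670e+01]
[-6.9  -2.06  2.81] [-0.25  1.43  0.49] [0.495  0.2118 0.0493] [-1.7991e+02  2.0000e-02  9.2670e+01]
[-7.61 -1.27  4.38] [-0.2   1.43  0.48] [0.495  0.2118 0.0494] [-1.7991e+02  1.0000e-02  9.2670e+01]
[-9.16 -2.09  3.06] [-0.18  1.41  0.44] [0.4951 0.2118 0.0494] [-1.7992e+02  1.0000e-02  9.2670e+01]
wrist wall z 0.096 face x(slope deg,mm,at y) (np.float64(51.45), np.float64(13.5), 74, np.float64(12.1)) end y max (np.float64(-17.84), np.float64(101.2), -7, np.float64(2.7)) min (np.float64(7.9), np.float64(59.3), -7, np.float64(21.7))
wrist L 39052 z 0.0961 end x (np.float64(-14.66), np.float64(-27.2), 87, np.float64(2.3)) ymax (np.float64(-8.92), np.float64(96.6), 19, np.float64(3.4)) ymin (np.float64(11.38), np.float64(72.7), 19, np.float64(4.4))
wrist R attempt to get argmax of an empty sequence
```

View pics/s5.png

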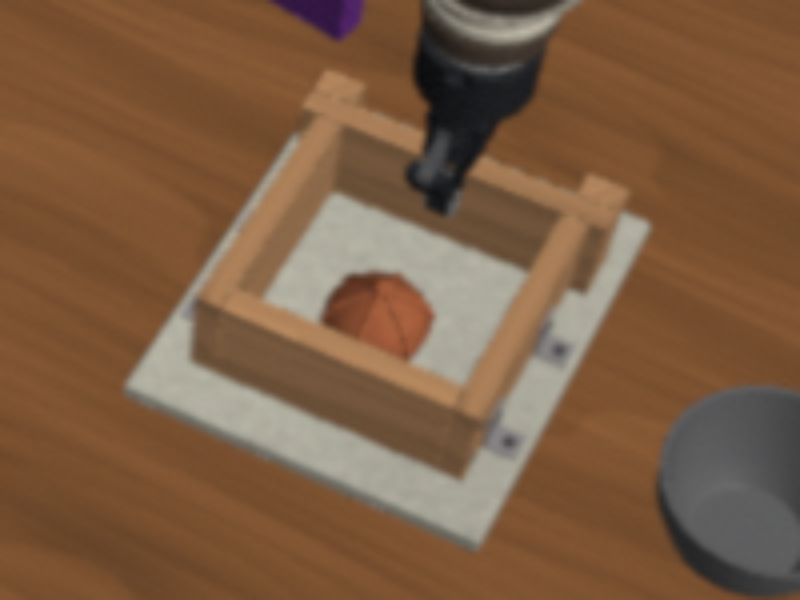

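View pics/w5.png

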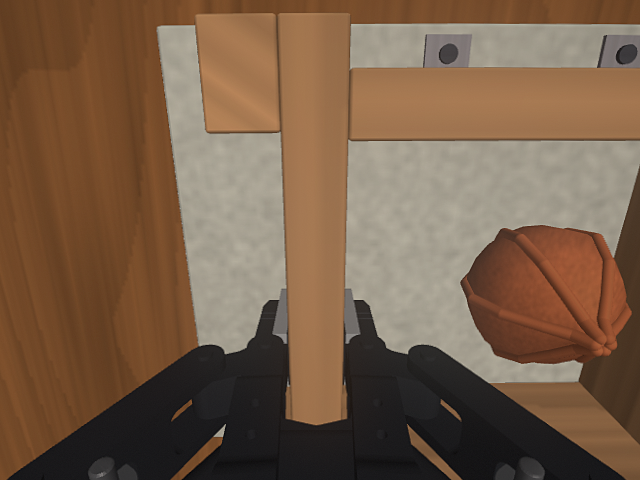

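The left end is closed at (350,100), and in the scene view the wall sits across both side walls with an even overhang. The moment Mz = +0.5 says the load is mostly on the left end, so I'll turn the wall slightly counter-clockwise to share it.

```bash
python3 -m inch '[[0,0.0001,0,0,0,-0.001,1],[0,0.0002,0,0,0,-0.002,1],[0,0.0003,0,0,0,-0.003,1],[0,0.0003,0,0,0,-0.004,1],[0,0.0003,0,0,0,-0.004,1],[0,0.0003,0,0,0,-0.004,1]]'; python3 -c "
from h import *
o=pose()[1]; print(o['wrist_force'].round(2),o['torque'].round(3),o['tcp_rot'].round(2))"
```

```text
time: 12.77
ee_pos: [0.4951, 0.2118, 0.0494]
tcp_rot: [-179.9, 0.0, 92.9]
wrist_force: [-8.5, -0.2, 4.2]
opening: 0.0174
[-8.46 -0.23  4.16] [-0.229  1.652  0.162] [-1.7988e+02  1.0000e-02  9.2880e+01]
```

```bash
python3 -m inch '[[0,0.0001,-0.0001,0,0,-0.001,1],[0,0.0003,-0.0002,0,0,-0.002,1],[0,0.0005,-0.0003,0,0,-0.002,1],[0,0.0005,-0.0003,0,0,-0.002,1],[0,0.0005,-0.0003,0,0,-0.002,1],[0,0.0005,-0.0003,0,0,-0.002,1]]'; python3 - <<'E'
from h import *
for i in range(5):
    o=pose()[1]; print(o['wrist_force'].round(2),o['torque'].round(3),o['tcp_rot'].round(2)); z=cam('wrist' if i<3 else 'top')
E
```

```text
time: 13.27
ee_pos: [0.4951, 0.2118, 0.0494]
tcp_rot: [-179.8, 0.0, 93.0]
wrist_force: [-11.8, -0.3, 4.1]
opening: 0.0175
[-11.77  -0.25   4.1 ] [-0.062  1.947 -0.022] [-1.7982e+02  1.0000e-02  9.2990e+01]
[-11.71  -0.     2.78] [-0.074  1.927  0.012] [-1.7982e+02  1.0000e-02  9.2990e+01]
[-12.    -1.51   3.46] [-0.068  1.943  0.059] [-1.7981e+02  1.0000e-02  9.2990e+01]
[-11.66  -0.59   3.09] [-0.073  1.893 -0.066] [-1.7982e+02  1.0000e-02  9.2990e+01]
[-12.73  -1.5    3.3 ] [-1.360e-01  1.956e+00  1.000e-03] [-1.7982e+02  1.0000e-02  9.2990e+01]
```

Push is about 12 N with Mz ≈ 0, so both ends are loaded evenly. Holding for over 3 s.

```bash
for i in 1 2 3; do python3 -m inch '[[0,0,0,0,0,0,1],[0,0,0,0,0,0,1],[0,0,0,0,0,0,1],[0,0,0,0,0,0,1],[0,0,0,0,0,0,1],[0,0,0,0,0,0,1],[0,0,0,0,0,0,1],[0,0,0,0,0,0,1],[0,0,0,0,0,0,1],[0,0,0,0,0,0,1],[0,0,0,0,0,0,1],[0,0,0,0,0,0,1]]'; done; python3 - <<'E'
from edges import *
o=pose()[1]; print(o['wrist_force'].round(2),o['torque'].round(3))
im,d,C,K,k=cam('wrist'); Q=boxQ(cloud(d,C,K,k)); ok=(d>0)&(abs(Q[...,2]-.096)<.004)
def q(x0,x1,y0,y1,a,f): 
    s=Q[ok&(Q[...,0]>x0)&(Q[...,0]<x1)&(Q[...,1]>y0)&(Q[...,1]<y1)]; return (1000*np.quantile(s[:,a],f)).round(1), (1000*np.median(s[:,2])).round(1)
print('wall end y',q(-.016,-.006,.06,.13,1,.99),'left wall outer y',q(.01,.06,.06,.1,1,.99))
im,d,C,K,k=cam('top'); cv2.imwrite('pics/t6.png',cv2.resize(im[160:300,190:350],None,fx=5,fy=4.25)[:600,...,::-1])
E
```

```text
time: 14.52
ee_pos: [0.495, 0.2118, 0.0494]
tcp_rot: [-179.8, 0.0, 93.0]
wrist_force: [-11.3, -1.1, 3.2]
opening: 0.0171
time: 15.52
ee_pos: [0.495, 0.2118, 0.0493]
tcp_rot: [-179.8, 0.0, 93.0]
wrist_force: [-11.6, -1.2, 2.9]
opening: 0.0172
time: 16.52
ee_pos: [0.495, 0.2118, 0.0494]
tcp_rot: [-179.8, 0.0, 93.0]
wrist_force: [-12.1, -0.7, 3.4]
opening: 0.0175
[-12.13  -0.73   3.38] [-0.115  1.893 -0.037]
wall end y (np.float64(105.7), np.float64(96.1)) left wall outer y (np.float64(94.0), np.float64(96.1))
```

View pics/t6.png

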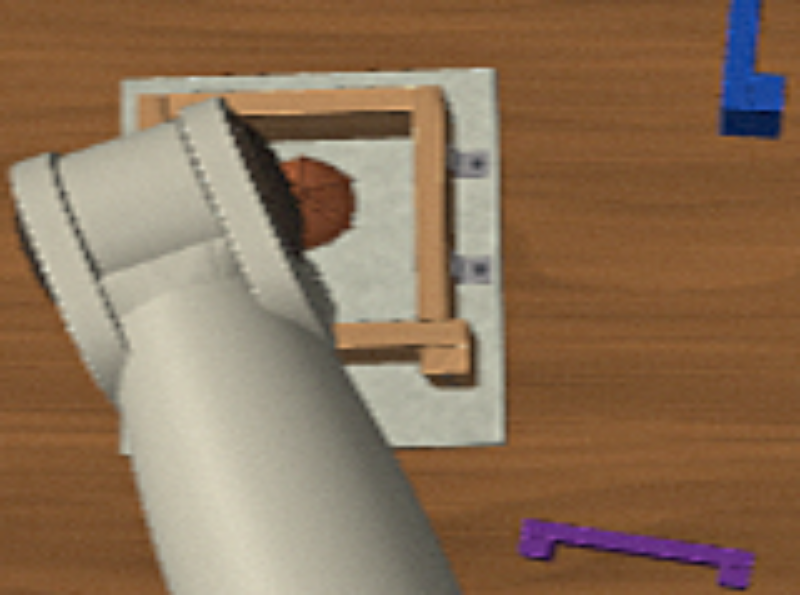

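The right end at (432,322) is closed. Left overhang measures 11.7 mm against the 12 mm wanted, the wall top is flush with the box, and the push is steady at 12 N. Handing in.

```bash
python3 -c "
from workcell import order; order.job_done()"
```

```text
the job is handed in; nothing more can be done
```

The front wall is standing on the casting board across the open end, smooth face inwards and battens outwards. The arm still grips it and presses it against both side walls. I handed the job in at about 16.6 s.

- **Push:** It read 11.3–12.7 N for over 3 s. At first contact the load was mostly on the left end, so I turned the wall about 0.3°. The turning moment then fell to about 0, so both ends carry the push about equally.
- **Position:** The left overhang measures 11.7 mm against the 12 mm wanted. The wall top is level with the box top (both 96.1 mm in the wrist camera, about 1 mm above the nominal height). The final pictures show the left and right joints closed.
- **Load on the board:** The arm also presses the wall down on the board by about 3 N beyond its own weight.
- **Disagreement:** While the wall was still in the air, the top camera's coarse reading differed from the wrist camera's by about 3 mm sideways. I used the wrist camera, which agreed with the arm's own position reading.
- **Not touched:** The arm stayed clear of the clay model, clamps, bowl, tool jar and the other walls.

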